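# Gauge a packer and file it in the graded rack

## Robot

A 7-joint arm with a two-finger parallel gripper is mounted at the origin on a cart in front of the work surface, level with it; the furniture and walls round the work are solid. World frame = base frame: x ahead of the robot, y to its left, z up, the work surface at z = 0. Lengths are in m, angles in rad, forces in N, time in s.
With the tool pointing down it reaches from about 0.4 to 0.875 m from the base axis. Payload 4.4 kg.
Tool frame: the origin (TCP) lies midway between the tips of the shut fingers; the grasp point (between the pads) lies 19 mm behind it (tcp_to_grasp is the z of the grasp point in the tool frame, in m); z points along the fingers, y is the line along which they close (so a half turn about z gives the same grasp; the last joint's range is limited). The gripper opens to 85 mm and grips with 20 to 120 N. Pads are 22 mm wide; open, the fingers measure 114 mm over their backs; the gripper's body (76 mm by 85 mm) begins 54 mm behind the grasp point. The pads swing forward as they close: fully open they stand 13 mm farther back than shut.
Start: joints at [-1.288, 0.628, 0.038, 1.517, -0.027, 0.996, -0.02], TCP at [0.222, 0.611, 0.231] pointing down, gripper open.
Joint ranges: [-3.06, 3.06], [-0.37, 2.12], [-1.25, 1.32], [0.18, 2.47], [-1.1, 4.24], [0.23, 1.98], [-2.94, 2.94]. Speed limits (rad/s): [2.57, 2.57, 3.14, 3.14, 3.14, 3.14, 3.14].

## Interface

Orientations are given as a rotation vector (axis times angle).
In Python, from plant import * gives the robot as it stands.
- The arm moves only by the tool apply_moves, never from a script. Its argument "commands" is a list of rows, each an object of numbers: "dx", "dy", "dz": the shift along the world's x, y, z in m; "ax", "ay", "az": the turn, a rotation vector about the world's x, y, z in rad; "jaw": the closure, from -1 (fully open) to 1 (shut). A call has exactly 10 rows; each row shifts and turns the commanded pose from where the row before left it; what a row does not reach is not made up. A row lasts 1/12 s, in which the tool goes at most 41.7 mm and 7.16 degrees, less where a joint would pass 70% of its speed; a pose out of reach is approached as far as the arm can. A call is refused whole if a number of a shift passes 0.0417 or a number of a turn 0.125, either way. A call with a gripper value outside its range is refused whole. The fingers move at their own pace and stop on an object; "grip_force" is the grip in N (left out, the last holds). Time passes only in rows, so rows that do not move let the fingers close, or fill a call up. It gives the time, the measured TCP pose, the force, the opening and the grip force at its end, in the units of the state.
- state(): the state, without advancing time (a new reading comes with each control period).
- capture(name): name is "side" or "top" or "wrist"; returns the picture (420x560x3 uint8, blue, green, red); there is no depth.
- calibration(name): a dict with "fx", "fy", "cx", "cy" (pixels), "pose" (4x4, takes a point from camera to world coordinates); the wrist camera has in their place "hand_eye" (4x4, takes a point from camera to tool coordinates, whose origin is the TCP and whose axes are the flange's). Camera axes: x right, y down, z forward; pixel columns grow to the right and rows downward; lengths in m; the calibration is good to about 2 mm. The wrist camera is an equidistant fisheye: a pixel r from the principal point sees the ray r / f radians off the axis. A picture is of the moment at which its call begins: read the wrist's pose just before it. calibration takes no time and is no camera call.
- finish_job(): hands the job in; it is judged then, once.
Trained networks look in the newest picture that a camera, given by its name, has taken for a name from the list of things; names that differ only in an ending like _2 or _b are one class to them, and where a whole thing is asked for, a point or a joint stands for the part that bears it (a point fixed in the world has none). Each returns a list of dicts, best first, with "confidence" (0 to 1); they miss things now and then, are a little off and sometimes report something else, mostly with a low value. They report only what shows in the picture. A call takes as long as a camera call. They do not tell look-alikes from the thing itself.
- find_in(camera, thing): "uv" ([column, row] in pixels, amid what is visible of it).
- place_of(camera, thing): "uv" ([column, row] in pixels: a listed point, or the origin of a listed thing).
The state is a dict: "clock": time; "joints": joint angles; "qd": joint speeds; "tau": joint torques, N m; "position": TCP position; "eef_rot": TCP orientation; "contact_force": force on the tool from outside, world axes, zero at the start; "moment": the same for the moment, N m; "opening": finger opening in m; "finger_force": force on a finger pad.
Only numpy, scipy, OpenCV 4.12 (cv2) and the standard library are available. Lean on these libraries where they do the work, as an engineer would, in place of code of your own. Each camera call takes 0.05 s, during which the arm holds its last target. There are 200 camera calls.

## Task

Pinch the orange packer that stands between the red cheeks of the feed carrier across its broad faces and tell from the finger opening whether it is the 12, 17 or 22 mm size. Lift it out, stand it upright on the cork pad and let go, then take it again by its two ends and stand it fully down and centred lengthwise in the rack slot of its size (thinnest in the narrowest slot, thickest in the widest). Leave the other two packers in their stations and do not disturb the spring clamp or the white cup.

Things in the scene. Friction and masses are not known exactly. Their poses are not given: they have to be found in the camera images.
- packer_a_center (a point): Centre (25 mm above its underside) of one of three look-alike orange plastic packers, upright blocks 60 mm long (own x), 50 mm tall (own z) and 12, 17 or 22 mm thick (own y); each size occurs once and it is not known which packer has which. About 80 g, loose. One stands in each station of the carrier, on its 10 mm base.
- packer_b_center (a point): Centre (25 mm above its underside) of one of three look-alike orange plastic packers, upright blocks 60 mm long (own x), 50 mm tall (own z) and 12, 17 or 22 mm thick (own y); each size occurs once and it is not known which packer has which. About 80 g, loose. One stands in each station of the carrier, on its 10 mm base.
- packer_c_center (a point): Centre (25 mm above its underside) of one of three look-alike orange plastic packers, upright blocks 60 mm long (own x), 50 mm tall (own z) and 12, 17 or 22 mm thick (own y); each size occurs once and it is not known which packer has which. About 80 g, loose. One stands in each station of the carrier, on its 10 mm base.
- carrier: Fixed feed carrier: plywood base 96 x 236 mm (own x, y), 10 mm high, origin under its centre; three stations at own y -82, 0 and +82 mm. Each has two cheeks (8 x 24 mm, top 54 mm above the bench) 64 mm apart along own x, which cover the packer's ends; its broad faces are free.
- red_station (a point): The marked station, at the carrier's -y end: point on top of the base, midway between the two cheeks. Its two cheeks are painted red; those of the other stations are bare aluminium. Axes as the carrier's.
- pad_top (a point): Centre of the top of a fixed square cork pad, 110 x 110 mm, 5 mm high.
- rack: Fixed wooden rack with three graded slots: base 76 x 126 mm (own x, y), 10 mm high, origin under its centre; dividers 40 mm long (own x), 7 mm thick, rising 46 mm above the base. The slots run along own x, open at the top and both ends, so a centred packer sticks out 10 mm at each end.
- slot_narrow (a point): Centre of the floor of the rack's narrowest slot, 21 mm wide (own y), for the 12 mm packer; the floor is 10 mm above the bench. Own x runs along the slot. The slots lie in a row along own y: narrow, middle (+30.5 mm), wide (+66 mm from the narrow one).
- slot_middle (a point): Centre of the floor of the rack's middle slot, 26 mm wide (own y), for the 17 mm packer; the floor is 10 mm above the bench. Own x runs along the slot. The slots lie in a row along own y: narrow, middle (+30.5 mm), wide (+66 mm from the narrow one).
- slot_wide (a point): Centre of the floor of the rack's widest slot, 31 mm wide (own y), for the 22 mm packer; the floor is 10 mm above the bench. Own x runs along the slot. The slots lie in a row along own y: narrow, middle (+30.5 mm), wide (+66 mm from the narrow one).
- spring_clamp: Loose black spring clamp lying flat, 86 x 143 x 26 mm; origin under its centre. Bystander.
- mixing_cup: Loose white plastic cup, 64 mm across, 60 mm high; origin under its centre. Bystander. (Also fixed on the bench: a hold-down toggle clamp on a block near x 0.53, y -0.08, up to 112 mm high, and a bench vice near x 0.37, y -0.28, up to 125 mm high.)
Mind the look-alikes: they are no part of the job. Leave any pink look-alike of the part that bears packer_b_center alone.

How it is judged:
On the way, in this order (a step that is already met when the one before it is completed fails the run):
1. the packer between the red cheeks is pinched there (((horizontal distance between packer_a_center and red_station below 0.02 m and contact force between the fingers and packer_a above 3 N) or (horizontal distance between packer_b_center and red_station below 0.02 m and contact force between the fingers and packer_b above 3 N) or (horizontal distance between packer_c_center and red_station below 0.02 m and contact force between the fingers and packer_c above 3 N))), for 0.2 s.
2. that packer stands upright on the cork pad, let go and at rest (((horizontal distance between packer_a_center and pad_top below 0.05 m and height (world z) of packer_a_center below 0.034 m and angle between packer_a_center's own z axis and vertical below 0.1 rad and contact force between the fingers and packer_a below 0.1 N and linear speed of packer_a below 0.02 m/s and horizontal distance between each of packer_b_center, packer_c_center and red_station above 0.05 m and distance of each of packer_b_center, packer_c_center from where it was at the start of the episode below 0.012 m) or (horizontal distance between packer_b_center and pad_top below 0.05 m and height (world z) of packer_b_center below 0.034 m and angle between packer_b_center's own z axis and vertical below 0.1 rad and contact force between the fingers and packer_b below 0.1 N and linear speed of packer_b below 0.02 m/s and horizontal distance between each of packer_a_center, packer_c_center and red_station above 0.05 m and distance of each of packer_a_center, packer_c_center from where it was at the start of the episode below 0.012 m) or (horizontal distance between packer_c_center and pad_top below 0.05 m and height (world z) of packer_c_center below 0.034 m and angle between packer_c_center's own z axis and vertical below 0.1 rad and contact force between the fingers and packer_c below 0.1 N and linear speed of packer_c below 0.02 m/s and horizontal distance between each of packer_a_center, packer_b_center and red_station above 0.05 m and distance of each of packer_a_center, packer_b_center from where it was at the start of the episode below 0.012 m))), for 0.2 s.
3. it is lifted off the pad, held by its two ends (((height (world z) of packer_a_center above 0.04 m and contact force between the fingers and packer_a_c1 above 1 N and contact force between the fingers and packer_a_c2 above 1 N and horizontal distance between each of packer_b_center, packer_c_center and red_station above 0.05 m and distance of each of packer_b_center, packer_c_center from where it was at the start of the episode below 0.012 m) or (height (world z) of packer_b_center above 0.04 m and contact force between the fingers and packer_b_c1 above 1 N and contact force between the fingers and packer_b_c2 above 1 N and horizontal distance between each of packer_a_center, packer_c_center and red_station above 0.05 m and distance of each of packer_a_center, packer_c_center from where it was at the start of the episode below 0.012 m) or (height (world z) of packer_c_center above 0.04 m and contact force between the fingers and packer_c_c1 above 1 N and contact force between the fingers and packer_c_c2 above 1 N and horizontal distance between each of packer_a_center, packer_b_center and red_station above 0.05 m and distance of each of packer_a_center, packer_b_center from where it was at the start of the episode below 0.012 m))), for 0.1 s.
At the end, for the whole second after the job is handed in: The packer taken from between the red cheeks stands upright (within 7 degrees) and fully down (within 4 mm) in the slot graded for its thickness, centred lengthwise within 12 mm, at rest; the other two packers are within 12 mm of where they stood in their own stations (((x of packer_a_center in the frame of slot_narrow between -0.012 and 0.012 m and y of packer_a_center in the frame of slot_narrow between -0.012 and 0.012 m and z of packer_a_center in the frame of slot_narrow between 0.021 and 0.029 m and angle between packer_a_center's own z axis and vertical below 0.12 rad and linear speed of packer_a below 0.02 m/s and horizontal distance between each of packer_b_center, packer_c_center and red_station above 0.05 m and distance of each of packer_b_center, packer_c_center from where it was at the start of the episode below 0.012 m) or (x of packer_b_center in the frame of slot_middle between -0.012 and 0.012 m and y of packer_b_center in the frame of slot_middle between -0.012 and 0.012 m and z of packer_b_center in the frame of slot_middle between 0.021 and 0.029 m and angle between packer_b_center's own z axis and vertical below 0.12 rad and linear speed of packer_b below 0.02 m/s and horizontal distance between each of packer_a_center, packer_c_center and red_station above 0.05 m and distance of each of packer_a_center, packer_c_center from where it was at the start of the episode below 0.012 m) or (x of packer_c_center in the frame of slot_wide between -0.012 and 0.012 m and y of packer_c_center in the frame of slot_wide between -0.012 and 0.012 m and z of packer_c_center in the frame of slot_wide between 0.021 and 0.029 m and angle between packer_c_center's own z axis and vertical below 0.12 rad and linear speed of packer_c below 0.02 m/s and horizontal distance between each of packer_a_center, packer_b_center and red_station above 0.05 m and distance of each of packer_a_center, packer_b_center from where it was at the start of the episode below 0.012 m))); the robot touches nothing.
It fails at once if the spring clamp or the white cup is moved more than 20 mm (distance of any of spring_clamp, mixing_cup from where it was at the start of the episode above 0.02 m).
It also fails if it takes over 64 s, if anything falls off the work surface, if the arm or the gripper's body presses on something with over 40 N, if the wrist force passes 120 N, or if a joint passes its speed limit or range.

## Working session

There is one attempt and no reset: what is moved stays moved. The work goes in short steps, Python scripts to look and compute and a tool call to move; the robot and the scene stay as the last step left them, time stands still between calls to the robot, and variables do not carry over. Pictures are saved under pics/ and viewed, at most 10 in all, crops included, and the job is handed in when it is done.

Besides the shell and the picture viewer there is one more tool, called after ">>>" as name([rows], argument=value, ...), one row to a line, values as JSON. apply_moves: Moves the arm, as the interface text tells. Its arguments: {"type":"object","properties":{"commands":{"type":"array"},"grip_force":{"type":"number"}},"required":["commands"]}

```bash
mkdir -p pics; ls; python3 - <<'E'
from plant import *
import cv2,numpy as np
s=state();print(s)
for n in("top","side"):
    im=capture(n);cv2.imwrite(f"pics/{n}0.png",im);c=calibration(n);print(n,{k:(np.round(v,3).tolist()) for k,v in c.items()})
    for t in["packer_a_center","red_station","carrier","pad_top","rack","slot_narrow","slot_middle","slot_wide","spring_clamp","mixing_cup"]:
        print(t,[(np.round(d["uv"]).tolist(),round(d["confidence"],2)) for d in place_of(n,t)][:5])
print(calibration("wrist"))
E
```

```text
pics
{'clock': 0.0, 'joints': array([-1.28782072,  0.62934853,  0.03843763,  1.51838227, -0.02702196,
        0.99631178, -0.02001224]), 'qd': array([-0.00066424,  0.00114082, -0.00078765,  0.00098231, -0.00113996,
       -0.00025655, -0.00071799]), 'tau': array([ 5.20407102e-04, -5.63409877e+01,  1.22696992e+00, -1.93440038e+01,
        1.11824524e-02,  1.06472505e-02, -1.44428606e-05]), 'position': array([0.22188245, 0.61027745, 0.2303829 ]), 'eef_rot': array([-5.45057806e-01, -3.09361161e+00,  2.99025763e-03]), 'contact_force': array([ 0.0791562 , -1.1407605 ,  0.54539234]), 'moment': array([ 0.01967792, -0.01112876,  0.0536456 ]), 'finger_force': 0.0, 'opening': 0.08553447721012035}
top {'fx': 414.001, 'fy': 414.001, 'cx': 281.942, 'cy': 206.608, 'pose': [[0.005, -0.989, 0.148, 0.454], [-1.0, -0.004, 0.013, 0.02], [-0.012, -0.148, -0.989, 1.134], [0.0, 0.0, 0.0, 1.0]]}
packer_a_center [([182.0, 190.0], 0.76)]
red_station [([242.0, 198.0], 0.59)]
carrier [([213.0, 198.0], 0.81)]
pad_top [([239.0, 268.0], 0.6)]
rack [([400.0, 211.0], 0.61), ([399.0, 210.0], 0.2)]
slot_narrow [([408
[... 638 characters left out ...]
.18)]
rack [([377.0, 300.0], 0.7)]
slot_narrow [([399.0, 309.0], 0.88)]
slot_middle [([384.0, 301.0], 0.69)]
slot_wide [([400.0, 307.0], 0.32)]
spring_clamp [([352.0, 214.0], 0.69)]
mixing_cup [([387.0, 246.0], 0.76), ([385.0, 304.0], 0.16)]
{'fx': 325.19226210127806, 'fy': 325.19226210127806, 'cx': 280.61173476639107, 'cy': 204.17441225577727, 'hand_eye': array([[-6.26734825e-04, -9.61837565e-01, -2.73620370e-01,
         6.92876338e-02],
       [ 9.99999518e-01, -3.95876893e-04, -8.98928892e-04,
         9.47474931e-04],
       [ 7.56303594e-04, -2.73620801e-01,  9.61837349e-01,
        -1.43139171e-01],
       [ 0.00000000e+00,  0.00000000e+00,  0.00000000e+00,
         1.00000000e+00]])}
```

```bash
python3 - <<'E'
import cv2
a=cv2.imread("pics/top0.png")
cv2.imwrite("pics/topc.png",cv2.resize(a[110:310,140:440],None,fx=2.66,fy=2.66,interpolation=cv2.INTER_CUBIC))
a=cv2.imread("pics/side0.png")
cv2.imwrite("pics/sidec.png",cv2.resize(a[120:350,160:460],None,fx=2.6,fy=2.6,interpolation=cv2.INTER_CUBIC))
E
```

```text
(no output)
```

View pics/topc.png

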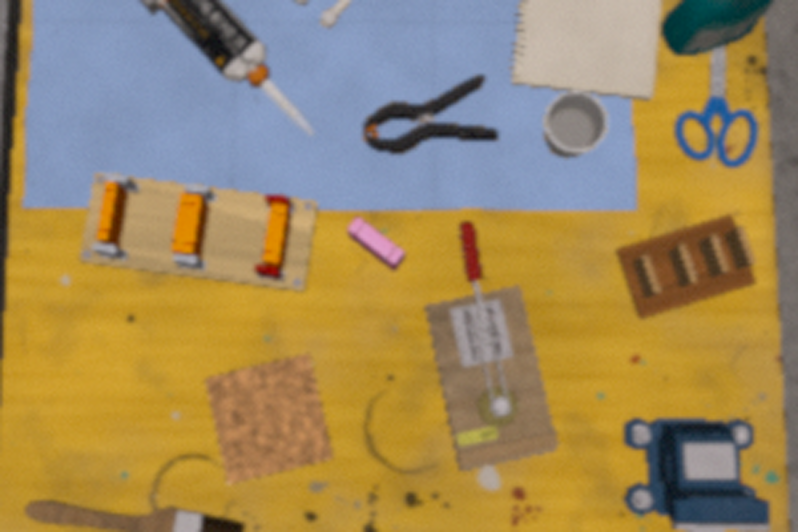

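View pics/sidec.png

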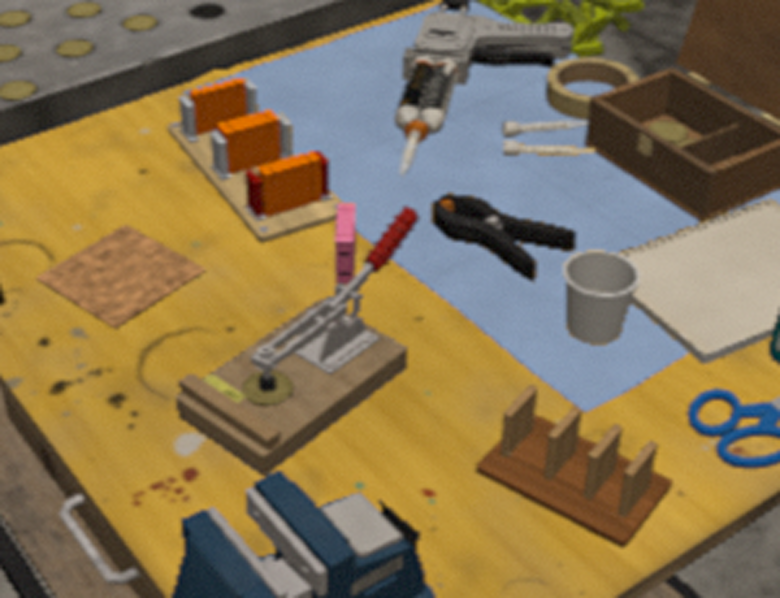

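```bash
cat > h.py <<'E'
import numpy as np,cv2
from scipy.spatial.transform import Rotation as R
def ray(c,uv,z):
    d=c["pose"][:3,:3]@np.array([(uv[0]-c["cx"])/c["fx"],(uv[1]-c["cy"])/c["fy"],1]);o=c["pose"][:3,3]
    return (o+d*(z-o[2])/d[2])[:2]
def wray(c,T,uv,z):
    p=np.array([uv[0]-c["cx"],uv[1]-c["cy"]]);r=np.hypot(*p);t=r/c["fx"]
    d=np.r_[p/max(r,1e-9)*np.sin(t),np.cos(t)];M=T@c["hand_eye"]
    d=M[:3,:3]@d;o=M[:3,3];return (o+d*(z-o[2])/d[2])[:2]
def tcp(s):
    T=np.eye(4);T[:3,:3]=R.from_rotvec(s["eef_rot"]).as_matrix();T[:3,3]=s["position"];return T
def yaw(s): 
    y=tcp(s)[:3,1];return np.degrees(np.arctan2(y[1],y[0]))
E
python3 - <<'E'
from plant import *
from h import *
t,sd=calibration("top"),calibration("side")
k=2.66
P=lambda p,z:ray(t,(140+p[0]/k,110+p[1]/k),z)
def quad(ps,z):
    q=np.array([P(p,z) for p in ps]);print("centre",q.mean(0).round(4));
    for i in range(4):
        d=q[(i+1)%4]-q[i];print("  edge",np.hypot(*d).round(4),np.degrees(np.arctan2(d[1],d[0])).round(1)%180)
for n,ps,z in[("carrier",[(98,174),(318,204),(302,291),(80,262)],.01),("rack",[(617,250),(733,215),(755,283),(641,318)],.01),("pad",[(205,379),(308,354),(332,458),(228,483)],.005)]:
    print(n);quad(ps,z)
for n,a,b,z in[("red_station",(242,198),(274,199),.01),("pad",(239,268),(204,224),.005),("slot_n",(408,206),(399,309),.01),("slot_m",(397,209),(384,301),.01),("slot_w",(387,210),(400,307),.01),("cup",(350,161),(387,246),0),("clamp",(301,152),(352,214),0)]:
    print(n,ray(t,a,z).round(4),ray(sd,b,z).round(4))
print("pink",P((375,242),.025))
print(yaw(state()),tcp(state())[:3,:3].round(2))
E
```

```text
carrier
centre [0.6473 0.2192]
  edge 0.233 82.3
  edge 0.0924 170.5
  edge 0.2322 82.8
  edge 0.0943 171.0
rack
centre [ 0.6137 -0.2835]
  edge 0.1262 107.1
  edge 0.0734 15.400000000000006
  edge 0.123 107.2
  edge 0.0737 17.8
pad
centre [0.4572 0.1442]
  edge 0.1081 103.9
  edge 0.1078 13.800000000000011
  edge 0.1076 103.6
  edge 0.1073 14.1
red_station [0.6459 0.1443] [0.6431 0.1275]
pad [0.455  0.1492] [0.4539 0.1446]
slot_n [ 0.6252 -0.3109] [ 0.6294 -0.3216]
slot_m [ 0.6168 -0.2806] [ 0.6209 -0.2898]
slot_w [ 0.6139 -0.2532] [ 0.6347 -0.319 ]
cup [ 0.754  -0.1564] [ 0.7521 -0.1641]
clamp [ 0.7799 -0.0189] [ 0.7688 -0.0261]
pink [0.63546035 0.03652003]
70.01664905603329 [[-0.94  0.34 -0.  ]
 [ 0.34  0.94  0.  ]
 [ 0.   -0.   -1.  ]]
```

>>> apply_moves([
  {"dx":0.026,"dy":-0.0295,"az":0.021,"jaw":-1},
  {"dx":0.026,"dy":-0.0295,"az":0.021,"jaw":-1},
  {"dx":0.026,"dy":-0.0295,"az":0.021,"jaw":-1},
  {"dx":0.026,"dy":-0.0295,"az":0.021,"jaw":-1},
  {"dx":0.026,"dy":-0.0295,"az":0.021,"jaw":-1},
  {"dx":0.026,"dy":-0.0295,"az":0.021,"jaw":-1},
  {"dx":0.026,"dy":-0.0295,"az":0.021,"jaw":-1},
  {"dx":0.026,"dy":-0.0295,"az":0.021,"jaw":-1},
  {"dx":0.026,"dy":-0.0295,"az":0.021,"jaw":-1},
  {"dx":0.026,"dy":-0.0295,"az":0.021,"jaw":-1},
])

```text
validation failed for argument at $.co...
```

>>> apply_moves([
  {"dx":0.02,"dy":-0.023,"jaw":-1},
  {"dx":0.02,"dy":-0.023,"jaw":-1},
  {"dx":0.02,"dy":-0.023,"jaw":-1},
  {"dx":0.02,"dy":-0.023,"jaw":-1},
  {"dx":0.02,"dy":-0.023,"jaw":-1},
  {"dx":0.02,"dy":-0.023,"jaw":-1},
  {"dx":0.02,"dy":-0.023,"jaw":-1},
  {"dx":0.014,"dy":-0.016,"jaw":-1},
  {"jaw":-1},
  {"jaw":-1},
])

```text
validation failed for argument at $.co...
```

```bash
python3 - <<'E'
from plant import *
from h import *
s=state();print(s["position"],yaw(s),s["joints"].round(2),s["clock"])
im=capture("wrist");cv2.imwrite("pics/w1.png",im)
for n,z in[("packer_a_center",.035),("red_station",.01),("carrier",0)]:
    for d in place_of("wrist",n):print(n,np.round(d["uv"]),round(d["confidence"],2),wray(calibration("wrist"),tcp(s),d["uv"],z).round(4))
E
```

```text
[0.22212364 0.61087779 0.23130999] 70.01664905603329 [-1.29  0.63  0.04  1.52 -0.03  1.   -0.02] 1.1
```

View pics/w1.png

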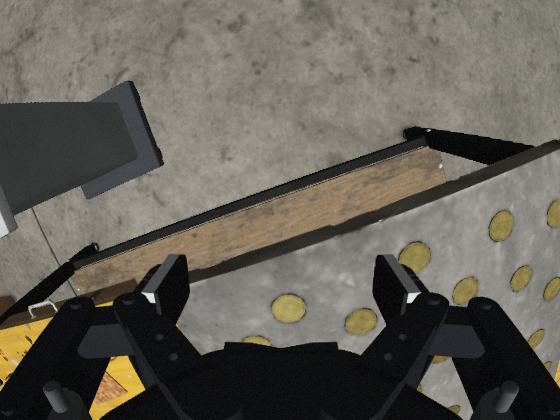

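The call needs every key in each row. The picture shows only the cart and floor, with the fingers at rows 260-300.

>>> apply_moves([
  {"dx":0.026,"dy":-0.0295,"dz":0,"ax":0,"ay":0,"az":0.021,"jaw":-1},
  {"dx":0.026,"dy":-0.0295,"dz":0,"ax":0,"ay":0,"az":0.021,"jaw":-1},
  {"dx":0.026,"dy":-0.0295,"dz":0,"ax":0,"ay":0,"az":0.021,"jaw":-1},
  {"dx":0.026,"dy":-0.0295,"dz":0,"ax":0,"ay":0,"az":0.021,"jaw":-1},
  {"dx":0.026,"dy":-0.0295,"dz":0,"ax":0,"ay":0,"az":0.021,"jaw":-1},
  {"dx":0.026,"dy":-0.0295,"dz":0,"ax":0,"ay":0,"az":0.021,"jaw":-1},
  {"dx":0.026,"dy":-0.0295,"dz":0,"ax":0,"ay":0,"az":0.021,"jaw":-1},
  {"dx":0.026,"dy":-0.0295,"dz":0,"ax":0,"ay":0,"az":0.021,"jaw":-1},
  {"dx":0.026,"dy":-0.0295,"dz":0,"ax":0,"ay":0,"az":0.021,"jaw":-1},
  {"dx":0.026,"dy":-0.0295,"dz":0,"ax":0,"ay":0,"az":0.021,"jaw":-1},
])

```text
clock: 2.13
position: [0.4832, 0.3143, 0.2315]
eef_rot: [0.216, 3.134, 0.0]
contact_force: [-0.1, -0.7, -0.1]
opening: 0.0855
finger_force: 0.0
```

>>> apply_moves([
  {"dx":0.02,"dy":-0.023,"dz":0,"ax":0,"ay":0,"az":0,"jaw":-1},
  {"dx":0.02,"dy":-0.023,"dz":0,"ax":0,"ay":0,"az":0,"jaw":-1},
  {"dx":0.02,"dy":-0.023,"dz":0,"ax":0,"ay":0,"az":0,"jaw":-1},
  {"dx":0.02,"dy":-0.023,"dz":0,"ax":0,"ay":0,"az":0,"jaw":-1},
  {"dx":0.02,"dy":-0.023,"dz":0,"ax":0,"ay":0,"az":0,"jaw":-1},
  {"dx":0.02,"dy":-0.023,"dz":0,"ax":0,"ay":0,"az":0,"jaw":-1},
  {"dx":0.02,"dy":-0.023,"dz":0,"ax":0,"ay":0,"az":0,"jaw":-1},
  {"dx":0.014,"dy":-0.016,"dz":0,"ax":0,"ay":0,"az":0,"jaw":-1},
  {"dx":0,"dy":0,"dz":0,"ax":0,"ay":0,"az":0,"jaw":-1},
  {"dx":0,"dy":0,"dz":0,"ax":0,"ay":0,"az":0,"jaw":-1},
])

```text
clock: 2.97
position: [0.6367, 0.1372, 0.231]
eef_rot: [-0.223, -3.134, 0.001]
contact_force: [-0.5, 0.5, -0.6]
opening: 0.0855
finger_force: 0.0
```

```bash
python3 - <<'E'
from plant import *
from h import *
s=state();print(s["position"],yaw(s),s["joints"].round(2),s["clock"])
im=capture("wrist");cv2.imwrite("pics/w2.png",im)
for n,z in[("packer_a_center",.035),("red_station",.01),("carrier",0)]:
    for d in place_of("wrist",n):print(n,np.round(d["uv"]),round(d["confidence"],2),wray(calibration("wrist"),tcp(s),d["uv"],z).round(4))
E
```

```text
[0.63673194 0.13715926 0.2310413 ] 81.86603870225142 [-0.25  0.63 -0.01  1.51  0.    1.    1.17] 2.9667
red_station [282. 177.] 0.68 [0.6396 0.1393]
red_station [  7. 210.] 0.34 [ 0.6197 -0.2926]
carrier [353. 174.] 0.65 [0.6491 0.2222]
```

View pics/w2.png

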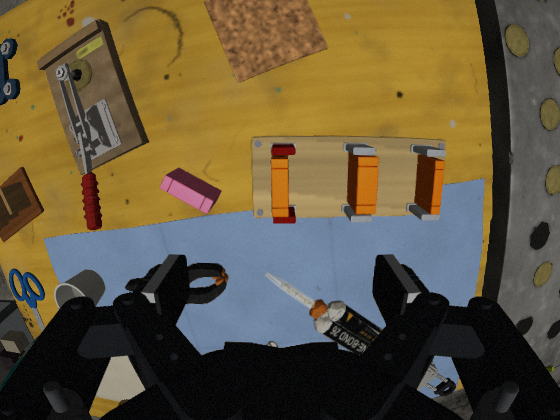

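Candidates in the wrist view are the orange packers at (280,185) between red cheeks, and at (362,183) and (430,183) between bare cheeks. There is also a pink look-alike at (190,190). The one at (280,185) fits, because its cheeks are red. I'll confirm that in a crop and measure the top face there.

```bash
python3 - <<'E'
from plant import *
from h import *
s=state();im=cv2.imread("pics/w2.png");c=calibration("wrist");T=tcp(s)
cv2.imwrite("pics/w2c.png",cv2.resize(im[125:240,230:370],None,fx=5,fy=5,interpolation=cv2.INTER_CUBIC))
h=cv2.cvtColor(im,cv2.COLOR_BGR2HSV)
for n,lo,hi in[("red",(0,150,60),(5,255,255)),("orange",(8,190,90),(20,255,255))]:
    m=cv2.inRange(h,lo,hi);m[:130]=0;m[235:]=0;m[:,:245]=0;m[:,330:]=0
    k,l,st,ce=cv2.connectedComponentsWithStats(m)
    for i in range(1,k):
        if st[i,4]>20:print(n,st[i],ce[i].round(1),h[l==i].mean(0).round())
def w(*uv):return wray(c,T,uv,.06)
E
```

```text
red [271 147  24   8 176] [282.8 150.6] [  1. 232. 106.]
red [273 216  22   7 116] [284.7 219.6] [  1. 232. 108.]
orange [271 158  18  59 975] [279.5 187.4] [ 16. 226. 190.]
```

View pics/w2c.png

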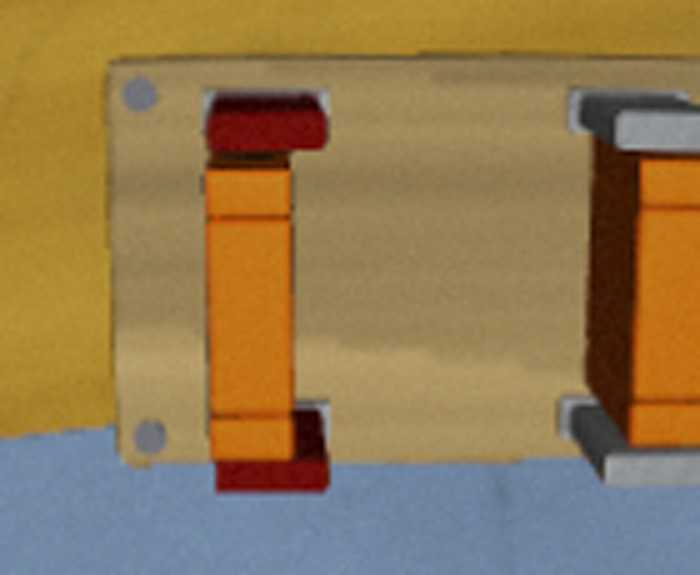

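The crop confirms it: an orange packer between two dark-red cheeks, top-face corners at crop (206,168), (290,168), (295,460) and (211,460).

```bash
python3 - <<'E'
from plant import *
from h import *
s=state();c=calibration("wrist");T=tcp(s)
q=np.array([wray(c,T,(230+a/5,125+b/5),.06) for a,b in[(206,168),(290,168),(295,460),(211,460)]])
print(q.round(4),q.mean(0).round(4))
for i in range(4):
    d=q[(i+1)%4]-q[i];print(np.hypot(*d).round(4),np.degrees(np.arctan2(d[1],d[0])).round(1)%180)
pc=np.array([wray(c,T,uv,.06) for uv in[(190,190)]]);print("pink",pc)
E
```

```text
[[0.6084 0.136 ]
 [0.6107 0.1522]
 [0.67   0.1454]
 [0.6676 0.1284]] [0.6392 0.1405]
0.0164 82.1
0.0597 173.4
0.0171 82.1
0.0597 172.7
pink [[0.62784073 0.04924947]]
```

>>> apply_moves([
  {"dx":0.0025,"dy":0.0035,"dz":-0.03,"ax":0,"ay":0,"az":0.01,"jaw":-1},
  {"dx":0,"dy":0,"dz":-0.03,"ax":0,"ay":0,"az":0,"jaw":-1},
  {"dx":0,"dy":0,"dz":-0.03,"ax":0,"ay":0,"az":0,"jaw":-1},
  {"dx":0,"dy":0,"dz":-0.03,"ax":0,"ay":0,"az":0,"jaw":-1},
  {"dx":0,"dy":0,"dz":-0.03,"ax":0,"ay":0,"az":0,"jaw":-1},
  {"dx":0,"dy":0,"dz":-0.02,"ax":0,"ay":0,"az":0,"jaw":-1},
  {"dx":0,"dy":0,"dz":-0.02,"ax":0,"ay":0,"az":0,"jaw":-1},
  {"dx":0,"dy":0,"dz":-0.012,"ax":0,"ay":0,"az":0,"jaw":-1},
  {"dx":0,"dy":0,"dz":-0.008,"ax":0,"ay":0,"az":0,"jaw":-1},
  {"dx":0,"dy":0,"dz":0,"ax":0,"ay":0,"az":0,"jaw":-1},
])

```text
clock: 4.0
position: [0.6374, 0.1429, 0.02]
eef_rot: [-0.2, -3.133, 0.001]
contact_force: [0.5, -0.1, -0.5]
opening: 0.0854
finger_force: 0.0
```

>>> apply_moves([
  {"dx":0,"dy":0,"dz":0,"ax":0,"ay":0,"az":0,"jaw":1},
  {"dx":0,"dy":0,"dz":0,"ax":0,"ay":0,"az":0,"jaw":1},
  {"dx":0,"dy":0,"dz":0,"ax":0,"ay":0,"az":0,"jaw":1},
  {"dx":0,"dy":0,"dz":0,"ax":0,"ay":0,"az":0,"jaw":1},
  {"dx":0,"dy":0,"dz":0,"ax":0,"ay":0,"az":0,"jaw":1},
  {"dx":0,"dy":0,"dz":0,"ax":0,"ay":0,"az":0,"jaw":1},
  {"dx":0,"dy":0,"dz":0,"ax":0,"ay":0,"az":0,"jaw":1},
  {"dx":0,"dy":0,"dz":0,"ax":0,"ay":0,"az":0,"jaw":1},
  {"dx":0,"dy":0,"dz":0,"ax":0,"ay":0,"az":0,"jaw":1},
  {"dx":0,"dy":0,"dz":0,"ax":0,"ay":0,"az":0,"jaw":1},
], grip_force=30)

```text
clock: 4.83
position: [0.6391, 0.1422, 0.022]
eef_rot: [0.203, 3.134, -0.0]
contact_force: [-0.9, -0.7, 6.0]
opening: 0.0167
finger_force: 31.0
```

Opening 16.7 mm means the 17 mm packer, so it goes in the middle slot. Next I lift it, turn it to the rack's direction and carry it to the pad.

>>> apply_moves([
  {"dx":0,"dy":0,"dz":0.015,"ax":0,"ay":0,"az":0,"jaw":1},
  {"dx":0,"dy":0,"dz":0.03,"ax":0,"ay":0,"az":0,"jaw":1},
  {"dx":0,"dy":0,"dz":0.03,"ax":0,"ay":0,"az":0,"jaw":1},
  {"dx":0,"dy":0,"dz":0.025,"ax":0,"ay":0,"az":0,"jaw":1},
  {"dx":-0.018,"dy":0,"dz":0,"ax":0,"ay":0,"az":0.03,"jaw":1},
  {"dx":-0.03,"dy":0,"dz":0,"ax":0,"ay":0,"az":0.08,"jaw":1},
  {"dx":-0.032,"dy":0,"dz":0,"ax":0,"ay":0,"az":0.08,"jaw":1},
  {"dx":-0.032,"dy":0.003,"dz":0,"ax":0,"ay":0,"az":0.08,"jaw":1},
  {"dx":-0.032,"dy":0,"dz":0,"ax":0,"ay":0,"az":0.08,"jaw":1},
  {"dx":-0.026,"dy":0,"dz":0,"ax":0,"ay":0,"az":0.06,"jaw":1},
])

```text
clock: 5.67
position: [0.4658, 0.1455, 0.122]
eef_rot: [0.448, -3.108, -0.0]
contact_force: [-0.3, -0.9, -0.4]
opening: 0.0165
finger_force: 30.4
```

>>> apply_moves([
  {"dx":-0.012,"dy":0,"dz":0,"ax":0,"ay":0,"az":0.017,"jaw":1},
  {"dx":0,"dy":0,"dz":-0.02,"ax":0,"ay":0,"az":0,"jaw":1},
  {"dx":0,"dy":0,"dz":-0.025,"ax":0,"ay":0,"az":0,"jaw":1},
  {"dx":0,"dy":0,"dz":-0.02,"ax":0,"ay":0,"az":0,"jaw":1},
  {"dx":0,"dy":0,"dz":-0.015,"ax":0,"ay":0,"az":0,"jaw":1},
  {"dx":0,"dy":0,"dz":-0.01,"ax":0,"ay":0,"az":0,"jaw":1},
  {"dx":0,"dy":0,"dz":-0.005,"ax":0,"ay":0,"az":0,"jaw":1},
  {"dx":0,"dy":0,"dz":0,"ax":0,"ay":0,"az":0,"jaw":1},
  {"dx":0,"dy":0,"dz":0,"ax":0,"ay":0,"az":0,"jaw":1},
  {"dx":0,"dy":0,"dz":0,"ax":0,"ay":0,"az":0,"jaw":1},
])

```text
clock: 6.5
position: [0.4572, 0.1456, 0.0271]
eef_rot: [-0.466, 3.105, 0.001]
contact_force: [-0.6, -0.5, -0.8]
opening: 0.0161
finger_force: 30.4
```

```bash
python3 - <<'E'
from plant import *
from h import *
s=state();print(s["position"],yaw(s),s["joints"].round(2),s["clock"],s["contact_force"],s["opening"],s["finger_force"])
im=capture("side");cv2.imwrite("pics/s2.png",cv2.resize(im[120:330,120:400],None,fx=2.7,fy=2.7))
E
```

```text
[0.45723998 0.14561856 0.02713672] 107.08157745710386 [-0.32  0.75 -0.07  2.13  0.18  0.27  1.33] 6.5 [-0.64776299 -0.53443047 -0.84787197] 0.016127913245920753 30.43404221534729
```

View pics/s2.png

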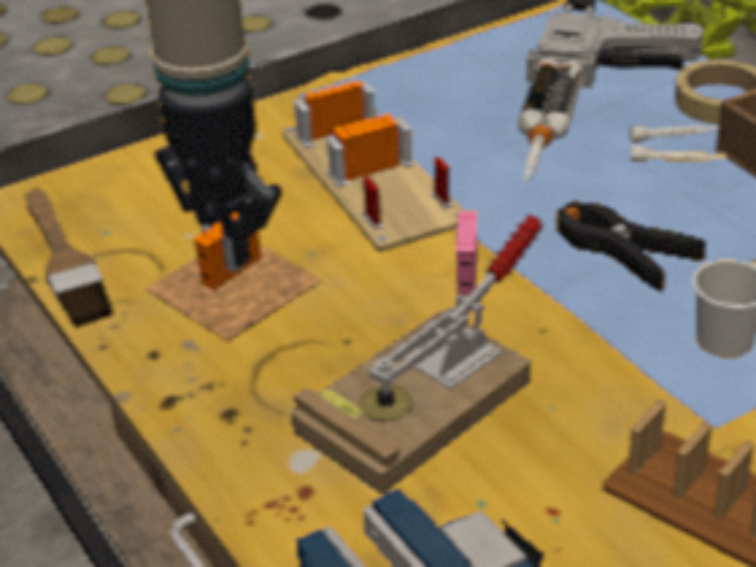

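The packer is held upright just above the cork pad at crop (228,258). The other two still stand in their stations. I'll lower the last bit and let go.

>>> apply_moves([
  {"dx":0,"dy":0,"dz":-0.004,"ax":0,"ay":0,"az":0,"jaw":1},
  {"dx":0,"dy":0,"dz":-0.003,"ax":0,"ay":0,"az":0,"jaw":1},
  {"dx":0,"dy":0,"dz":-0.002,"ax":0,"ay":0,"az":0,"jaw":1},
  {"dx":0,"dy":0,"dz":0,"ax":0,"ay":0,"az":0,"jaw":1},
  {"dx":0,"dy":0,"dz":0,"ax":0,"ay":0,"az":0,"jaw":1},
  {"dx":0,"dy":0,"dz":0,"ax":0,"ay":0,"az":0,"jaw":1},
  {"dx":0,"dy":0,"dz":0,"ax":0,"ay":0,"az":0,"jaw":1},
  {"dx":0,"dy":0,"dz":0,"ax":0,"ay":0,"az":0,"jaw":1},
  {"dx":0,"dy":0,"dz":0,"ax":0,"ay":0,"az":0,"jaw":1},
  {"dx":0,"dy":0,"dz":0,"ax":0,"ay":0,"az":0,"jaw":1},
])

```text
clock: 7.38
position: [0.4566, 0.1454, 0.0173]
eef_rot: [0.467, -3.107, 0.0]
contact_force: [0.6, 0.2, -0.7]
opening: 0.0166
finger_force: 30.5
```

```bash
python3 - <<'E'
from plant import *
from h import *
s=state();print(s["position"],yaw(s),s["joints"].round(3),s["contact_force"],tcp(s)[:3,2])
E
```

```text
[0.45662936 0.14537584 0.01731205] 107.0837172106046 [-0.32   0.767 -0.07   2.135  0.2    0.246  1.305] [ 0.61933677  0.20296219 -0.73997001] [-3.51312771e-05 -9.53312034e-06 -9.99999999e-01]
```

>>> apply_moves([
  {"dx":0,"dy":0,"dz":-0.001,"ax":0,"ay":0,"az":0,"jaw":1},
  {"dx":0,"dy":0,"dz":-0.001,"ax":0,"ay":0,"az":0,"jaw":1},
  {"dx":0,"dy":0,"dz":0,"ax":0,"ay":0,"az":0,"jaw":1},
  {"dx":0,"dy":0,"dz":0,"ax":0,"ay":0,"az":0,"jaw":-0.5},
  {"dx":0,"dy":0,"dz":0,"ax":0,"ay":0,"az":0,"jaw":-1},
  {"dx":0,"dy":0,"dz":0,"ax":0,"ay":0,"az":0,"jaw":-1},
  {"dx":0,"dy":0,"dz":0,"ax":0,"ay":0,"az":0,"jaw":-1},
  {"dx":0,"dy":0,"dz":0,"ax":0,"ay":0,"az":0,"jaw":-1},
  {"dx":0,"dy":0,"dz":0,"ax":0,"ay":0,"az":0,"jaw":-1},
  {"dx":0,"dy":0,"dz":0,"ax":0,"ay":0,"az":0,"jaw":-1},
])

```text
clock: 8.22
position: [0.4566, 0.1454, 0.0152]
eef_rot: [0.467, -3.106, 0.0]
contact_force: [0.3, 0.1, -0.1]
opening: 0.0855
finger_force: 0.0
```

>>> apply_moves([
  {"dx":0,"dy":0,"dz":0,"ax":0,"ay":0,"az":0,"jaw":-1},
  {"dx":0,"dy":0,"dz":0.015,"ax":0,"ay":0,"az":0,"jaw":-1},
  {"dx":0,"dy":0,"dz":0.025,"ax":0,"ay":0,"az":0,"jaw":-1},
  {"dx":0,"dy":0,"dz":0.03,"ax":0,"ay":0,"az":0,"jaw":-1},
  {"dx":0,"dy":0,"dz":0.03,"ax":0,"ay":0,"az":0,"jaw":-1},
  {"dx":0,"dy":0,"dz":0.03,"ax":0,"ay":0,"az":-0.12,"jaw":-1},
  {"dx":0,"dy":0,"dz":0.02,"ax":0,"ay":0,"az":-0.12,"jaw":-1},
  {"dx":0,"dy":0,"dz":0,"ax":0,"ay":0,"az":-0.12,"jaw":-1},
  {"dx":0,"dy":0,"dz":0,"ax":0,"ay":0,"az":-0.12,"jaw":-1},
  {"dx":0,"dy":0,"dz":0,"ax":0,"ay":0,"az":-0.12,"jaw":-1},
])

```text
clock: 9.05
position: [0.4568, 0.1454, 0.166]
eef_rot: [0.482, 3.103, 0.001]
contact_force: [0.3, -0.6, -0.1]
opening: 0.0854
finger_force: 0.0
```

>>> apply_moves([
  {"dx":0,"dy":0,"dz":0,"ax":0,"ay":0,"az":-0.12,"jaw":-1},
  {"dx":0,"dy":0,"dz":0,"ax":0,"ay":0,"az":-0.12,"jaw":-1},
  {"dx":0,"dy":0,"dz":0,"ax":0,"ay":0,"az":-0.12,"jaw":-1},
  {"dx":0,"dy":0,"dz":0,"ax":0,"ay":0,"az":-0.12,"jaw":-1},
  {"dx":0,"dy":0,"dz":0,"ax":0,"ay":0,"az":-0.12,"jaw":-1},
  {"dx":0,"dy":0,"dz":0,"ax":0,"ay":0,"az":-0.12,"jaw":-1},
  {"dx":0,"dy":0,"dz":0,"ax":0,"ay":0,"az":-0.12,"jaw":-1},
  {"dx":0,"dy":0,"dz":0,"ax":0,"ay":0,"az":-0.12,"jaw":-1},
  {"dx":0,"dy":0,"dz":0,"ax":0,"ay":0,"az":0,"jaw":-1},
  {"dx":0,"dy":0,"dz":0,"ax":0,"ay":0,"az":0,"jaw":-1},
])

```text
clock: 9.88
position: [0.4564, 0.1455, 0.1652]
eef_rot: [1.849, 2.54, -0.001]
contact_force: [0.0, -0.1, 0.3]
opening: 0.0851
finger_force: 0.0
```

```bash
python3 - <<'E'
from plant import *
from h import *
s=state();print(s["position"],yaw(s),s["joints"].round(2),s["clock"])
im=capture("wrist");cv2.imwrite("pics/w3.png",im)
for d in place_of("wrist","packer_b_center"):print(np.round(d["uv"]),round(d["confidence"],2),wray(calibration("wrist"),tcp(s),d["uv"],.03).round(4))
E
```

```text
[0.45639347 0.14547545 0.16521844] 17.909912107465342 [-0.57  0.5   0.29  2.06 -0.24  0.61  0.19] 9.8833
[281. 194.] 0.94 [0.4569 0.1457]
```

View pics/w3.png

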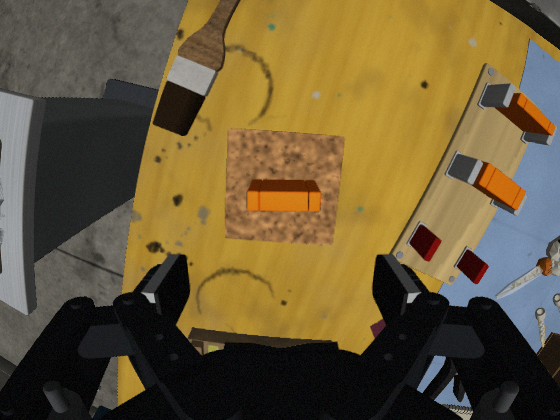

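The packer stands upright on the pad at (284,197), square to the tool. Next I go down and take it by its ends.

>>> apply_moves([
  {"dx":0,"dy":0,"dz":-0.025,"ax":0,"ay":0,"az":-0.007,"jaw":-1},
  {"dx":0,"dy":0,"dz":-0.03,"ax":0,"ay":0,"az":0,"jaw":-1},
  {"dx":0,"dy":0,"dz":-0.03,"ax":0,"ay":0,"az":0,"jaw":-1},
  {"dx":0,"dy":0,"dz":-0.025,"ax":0,"ay":0,"az":0,"jaw":-1},
  {"dx":0,"dy":0,"dz":-0.02,"ax":0,"ay":0,"az":0,"jaw":-1},
  {"dx":0,"dy":0,"dz":-0.012,"ax":0,"ay":0,"az":0,"jaw":-1},
  {"dx":0,"dy":0,"dz":-0.008,"ax":0,"ay":0,"az":0,"jaw":-1},
  {"dx":0,"dy":0,"dz":0,"ax":0,"ay":0,"az":0,"jaw":-1},
  {"dx":0,"dy":0,"dz":0,"ax":0,"ay":0,"az":0,"jaw":-1},
  {"dx":0,"dy":0,"dz":0,"ax":0,"ay":0,"az":0,"jaw":-1},
])

```text
clock: 10.82
position: [0.4572, 0.1456, 0.0161]
eef_rot: [1.861, 2.53, 0.002]
contact_force: [0.1, 0.3, 0.9]
opening: 0.0851
finger_force: 0.0
```

>>> apply_moves([
  {"dx":0,"dy":0,"dz":0,"ax":0,"ay":0,"az":0,"jaw":1},
  {"dx":0,"dy":0,"dz":0,"ax":0,"ay":0,"az":0,"jaw":1},
  {"dx":0,"dy":0,"dz":0,"ax":0,"ay":0,"az":0,"jaw":1},
  {"dx":0,"dy":0,"dz":0,"ax":0,"ay":0,"az":0,"jaw":1},
  {"dx":0,"dy":0,"dz":0,"ax":0,"ay":0,"az":0,"jaw":1},
  {"dx":0,"dy":0,"dz":0,"ax":0,"ay":0,"az":0,"jaw":1},
  {"dx":0,"dy":0,"dz":0,"ax":0,"ay":0,"az":0,"jaw":1},
  {"dx":0,"dy":0,"dz":0,"ax":0,"ay":0,"az":0,"jaw":1},
  {"dx":0,"dy":0,"dz":0,"ax":0,"ay":0,"az":0,"jaw":1},
  {"dx":0,"dy":0,"dz":0,"ax":0,"ay":0,"az":0,"jaw":1},
], grip_force=40)

```text
clock: 11.65
position: [0.4573, 0.1457, 0.0163]
eef_rot: [1.861, 2.53, 0.003]
contact_force: [-0.6, 0.1, 5.2]
opening: 0.0591
finger_force: 42.5
```

>>> apply_moves([
  {"dx":0,"dy":0,"dz":0.015,"ax":0,"ay":0,"az":0,"jaw":1},
  {"dx":0,"dy":0,"dz":0.03,"ax":0,"ay":0,"az":0,"jaw":1},
  {"dx":0,"dy":0,"dz":0.035,"ax":0,"ay":0,"az":0,"jaw":1},
  {"dx":0,"dy":0,"dz":0.035,"ax":0,"ay":0,"az":0,"jaw":1},
  {"dx":0,"dy":0,"dz":0.035,"ax":0,"ay":0,"az":0,"jaw":1},
  {"dx":0,"dy":0,"dz":0.025,"ax":0,"ay":0,"az":0,"jaw":1},
  {"dx":0.005,"dy":-0.015,"dz":0,"ax":0,"ay":0,"az":0,"jaw":1},
  {"dx":0.01,"dy":-0.025,"dz":0,"ax":0,"ay":0,"az":0,"jaw":1},
  {"dx":0.012,"dy":-0.034,"dz":0,"ax":0,"ay":0,"az":0,"jaw":1},
  {"dx":0.012,"dy":-0.034,"dz":0,"ax":0,"ay":0,"az":0,"jaw":1},
])

```text
clock: 12.48
position: [0.4957, 0.0373, 0.191]
eef_rot: [1.858, 2.533, 0.002]
contact_force: [0.7, -0.3, -1.9]
opening: 0.0595
finger_force: 43.6
```

>>> apply_moves([
  {"dx":0.013,"dy":-0.036,"dz":0,"ax":0,"ay":0,"az":0,"jaw":1},
  {"dx":0.013,"dy":-0.036,"dz":0,"ax":0,"ay":0,"az":0,"jaw":1},
  {"dx":0.013,"dy":-0.036,"dz":0,"ax":0,"ay":0,"az":0,"jaw":1},
  {"dx":0.013,"dy":-0.036,"dz":0,"ax":0,"ay":0,"az":0,"jaw":1},
  {"dx":0.013,"dy":-0.036,"dz":0,"ax":0,"ay":0,"az":0,"jaw":1},
  {"dx":0.013,"dy":-0.036,"dz":0,"ax":0,"ay":0,"az":0,"jaw":1},
  {"dx":0.013,"dy":-0.036,"dz":0,"ax":0,"ay":0,"az":0,"jaw":1},
  {"dx":0.013,"dy":-0.036,"dz":0,"ax":0,"ay":0,"az":0,"jaw":1},
  {"dx":0.01,"dy":-0.025,"dz":0,"ax":0,"ay":0,"az":0,"jaw":1},
  {"dx":0.006,"dy":-0.012,"dz":0,"ax":0,"ay":0,"az":0,"jaw":1},
])

```text
clock: 13.32
position: [0.6151, -0.2932, 0.1906]
eef_rot: [1.866, 2.524, -0.004]
contact_force: [0.4, 0.5, -1.2]
opening: 0.0598
finger_force: 43.6
```

>>> apply_moves([
  {"dx":0,"dy":0,"dz":0,"ax":0,"ay":0,"az":0,"jaw":1},
  {"dx":0,"dy":0,"dz":0,"ax":0,"ay":0,"az":0,"jaw":1},
  {"dx":0,"dy":0,"dz":0,"ax":0,"ay":0,"az":0,"jaw":1},
  {"dx":0,"dy":0,"dz":0,"ax":0,"ay":0,"az":0,"jaw":1},
  {"dx":0,"dy":0,"dz":0,"ax":0,"ay":0,"az":0,"jaw":1},
  {"dx":0,"dy":0,"dz":0,"ax":0,"ay":0,"az":0,"jaw":1},
  {"dx":0,"dy":0,"dz":0,"ax":0,"ay":0,"az":0,"jaw":1},
  {"dx":0,"dy":0,"dz":0,"ax":0,"ay":0,"az":0,"jaw":1},
  {"dx":0,"dy":0,"dz":0,"ax":0,"ay":0,"az":0,"jaw":1},
  {"dx":0,"dy":0,"dz":0,"ax":0,"ay":0,"az":0,"jaw":1},
])

```text
clock: 14.15
position: [0.6156, -0.2876, 0.1903]
eef_rot: [-1.862, -2.53, -0.0]
contact_force: [0.5, 0.6, -1.5]
opening: 0.0597
finger_force: 43.6
```

```bash
python3 - <<'E'
from plant import *
from h import *
s=state();print(s["position"],yaw(s),s["joints"].round(2),s["clock"],s["opening"],s["finger_force"])
im=capture("wrist");cv2.imwrite("pics/w4.png",cv2.resize(im[80:330,120:440],None,fx=2.4,fy=2.4,interpolation=cv2.INTER_CUBIC))
c=calibration("wrist");T=tcp(s)
for n in("rack","slot_narrow","slot_middle","slot_wide"):
    for d in place_of("wrist",n):print(n,np.round(d["uv"]),round(d["confidence"],2),wray(c,T,d["uv"],0 if n=="rack" else .01).round(4))
E
```

```text
[ 0.61559431 -0.28757564  0.19032065] 17.305798691454527 [ 0.23  0.73  0.3   1.47 -0.24  0.97  0.9 ] 14.15 0.05966390401691937 43.61341953277588
rack [281. 180.] 0.87 [ 0.6158 -0.2865]
rack [481.  11.] 0.65 [ 0.7771 -0.0182]
slot_narrow [282. 215.] 0.72 [ 0.628  -0.3194]
slot_middle [281. 185.] 0.89 [ 0.6169 -0.2893]
slot_wide [282. 151.] 0.81 [ 0.6075 -0.2556]
```

View pics/w4.png

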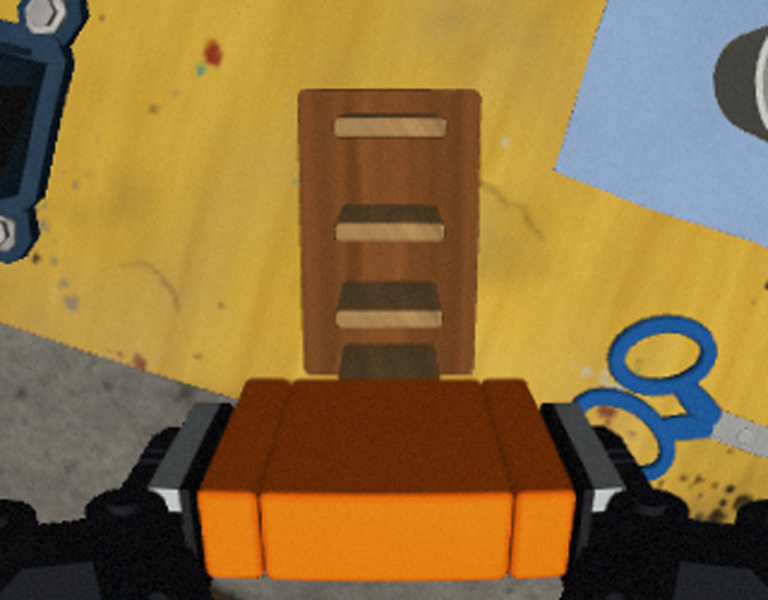

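The packer is held by its ends, square to the slots. The tops of the dividers bounding the middle slot lie at crop rows 222-241 and 309-327, near column 390.

```bash
python3 - <<'E'
from plant import *
from h import *
s=state();c=calibration("wrist");T=tcp(s);Ti=np.linalg.inv(T)
def P(u,v,z):
    p=wray(c,T,(120+u/2.4,80+v/2.4),z);return (Ti@np.r_[p,z,1])[:2]*1000
print("tool-frame mm (x=across slot,y=along)")
for n,u,v,z in[("d1a",390,118,.056),("d1b",390,137,.056),("d2a",390,222,.056),("d2b",390,241,.056),("d3a",389,309,.056),("d3b",389,327,.056),("d2L",336,231,.056),("d2R",444,231,.056),("d3L",337,318,.056),("d3R",441,318,.056),("baseT",390,90,.01),("baseL",300,230,.01),("baseR",479,230,.01),("pkT",388,491,.229),("pkB",388,578,.229),("pkL",201,535,.229),("pkR",575,535,.229)]:
    print(n,P(u,v,z).round(1))
E
```

```text
tool-frame mm (x=across slot,y=along)
d1a [57.   2.1]
d1b [50.2  2.1]
d2a [19.5  2.1]
d2b [12.5  2.1]
d3a [-13.2   1.8]
d3b [-20.3   1.8]
d2L [ 16.2 -17.4]
d2R [16.2 21.7]
d3L [-16.7 -17.6]
d3R [-16.8  21.2]
baseT [66.5  2.4]
baseL [  7.8 -35.7]
baseR [ 7.8 40.1]
pkT [9.6 0.9]
pkB [-7.1  0.9]
pkL [  0.6 -29.2]
pkR [ 0.5 31. ]
```

>>> apply_moves([
  {"dx":0.0014,"dy":-0.0009,"dz":-0.02,"ax":0,"ay":0,"az":0,"jaw":1},
  {"dx":0,"dy":0,"dz":-0.03,"ax":0,"ay":0,"az":0,"jaw":1},
  {"dx":0,"dy":0,"dz":-0.03,"ax":0,"ay":0,"az":0,"jaw":1},
  {"dx":0,"dy":0,"dz":-0.02,"ax":0,"ay":0,"az":0,"jaw":1},
  {"dx":0,"dy":0,"dz":-0.015,"ax":0,"ay":0,"az":0,"jaw":1},
  {"dx":0,"dy":0,"dz":-0.015,"ax":0,"ay":0,"az":0,"jaw":1},
  {"dx":0,"dy":0,"dz":-0.01,"ax":0,"ay":0,"az":0,"jaw":1},
  {"dx":0,"dy":0,"dz":-0.01,"ax":0,"ay":0,"az":0,"jaw":1},
  {"dx":0,"dy":0,"dz":-0.008,"ax":0,"ay":0,"az":0,"jaw":1},
  {"dx":0,"dy":0,"dz":-0.006,"ax":0,"ay":0,"az":0,"jaw":1},
])

```text
clock: 15.23
position: [0.6171, -0.2885, 0.0257]
eef_rot: [-1.862, -2.53, -0.0]
contact_force: [-0.7, 0.1, -0.4]
opening: 0.0595
finger_force: 43.6
```

>>> apply_moves([
  {"dx":0,"dy":0,"dz":0,"ax":0,"ay":0,"az":0,"jaw":1},
  {"dx":0,"dy":0,"dz":0,"ax":0,"ay":0,"az":0,"jaw":1},
  {"dx":0,"dy":0,"dz":-0.001,"ax":0,"ay":0,"az":0,"jaw":1},
  {"dx":0,"dy":0,"dz":-0.001,"ax":0,"ay":0,"az":0,"jaw":1},
  {"dx":0,"dy":0,"dz":-0.001,"ax":0,"ay":0,"az":0,"jaw":1},
  {"dx":0,"dy":0,"dz":-0.001,"ax":0,"ay":0,"az":0,"jaw":1},
  {"dx":0,"dy":0,"dz":0,"ax":0,"ay":0,"az":0,"jaw":1},
  {"dx":0,"dy":0,"dz":0,"ax":0,"ay":0,"az":0,"jaw":1},
  {"dx":0,"dy":0,"dz":0,"ax":0,"ay":0,"az":0,"jaw":1},
  {"dx":0,"dy":0,"dz":0,"ax":0,"ay":0,"az":0,"jaw":1},
])

```text
clock: 16.07
position: [0.6171, -0.2885, 0.0224]
eef_rot: [1.862, 2.53, 0.0]
contact_force: [0.1, 0.2, -1.9]
opening: 0.0596
finger_force: 43.6
```

>>> apply_moves([
  {"dx":0,"dy":0,"dz":-0.001,"ax":0,"ay":0,"az":0,"jaw":1},
  {"dx":0,"dy":0,"dz":-0.001,"ax":0,"ay":0,"az":0,"jaw":1},
  {"dx":0,"dy":0,"dz":0,"ax":0,"ay":0,"az":0,"jaw":1},
  {"dx":0,"dy":0,"dz":0,"ax":0,"ay":0,"az":0,"jaw":-0.7},
  {"dx":0,"dy":0,"dz":0,"ax":0,"ay":0,"az":0,"jaw":-1},
  {"dx":0,"dy":0,"dz":0,"ax":0,"ay":0,"az":0,"jaw":-1},
  {"dx":0,"dy":0,"dz":0,"ax":0,"ay":0,"az":0,"jaw":-1},
  {"dx":0,"dy":0,"dz":0,"ax":0,"ay":0,"az":0,"jaw":-1},
  {"dx":0,"dy":0,"dz":0,"ax":0,"ay":0,"az":0,"jaw":-1},
  {"dx":0,"dy":0,"dz":0,"ax":0,"ay":0,"az":0,"jaw":-1},
])

```text
clock: 16.9
position: [0.617, -0.2885, 0.0202]
eef_rot: [-1.862, -2.53, -0.0]
contact_force: [0.4, -0.0, -0.6]
opening: 0.0854
finger_force: 0.0
```

>>> apply_moves([
  {"dx":0,"dy":0,"dz":0.01,"ax":0,"ay":0,"az":0,"jaw":-1},
  {"dx":0,"dy":0,"dz":0.02,"ax":0,"ay":0,"az":0,"jaw":-1},
  {"dx":0,"dy":0,"dz":0.03,"ax":0,"ay":0,"az":0,"jaw":-1},
  {"dx":0,"dy":0,"dz":0.03,"ax":0,"ay":0,"az":0,"jaw":-1},
  {"dx":0,"dy":0,"dz":0.03,"ax":0,"ay":0,"az":0,"jaw":-1},
  {"dx":0,"dy":0,"dz":0.03,"ax":0,"ay":0,"az":0,"jaw":-1},
  {"dx":0,"dy":0,"dz":0.02,"ax":0,"ay":0,"az":0,"jaw":-1},
  {"dx":0,"dy":0,"dz":0,"ax":0,"ay":0,"az":0,"jaw":-1},
  {"dx":0,"dy":0,"dz":0,"ax":0,"ay":0,"az":0,"jaw":-1},
  {"dx":0,"dy":0,"dz":0,"ax":0,"ay":0,"az":0,"jaw":-1},
])

```text
clock: 17.73
position: [0.6165, -0.288, 0.19]
eef_rot: [-1.861, -2.529, -0.0]
contact_force: [-0.9, 0.6, -0.7]
opening: 0.0852
finger_force: 0.0
```

```bash
python3 - <<'E'
from plant import *
from h import *
s=state();print(s["position"],yaw(s),s["clock"],s["contact_force"])
a=capture("wrist");b=capture("side")
cv2.imwrite("pics/fin.png",np.hstack([cv2.resize(a[80:280,180:380],(398,398)),cv2.resize(b[190:390,270:470],(398,398))]))
E
```

```text
[ 0.61650735 -0.28804797  0.18995507] 17.30763221260767 17.7333 [-0.85600275  0.55701415 -0.70170876]
```

View pics/fin.png

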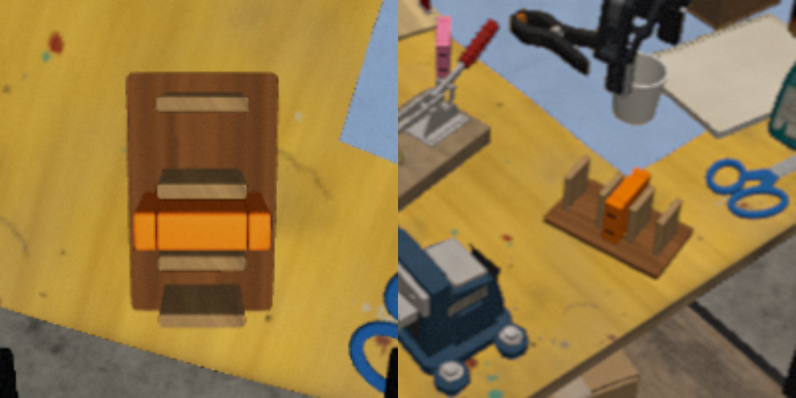

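The left half shows the packer upright and centred in the middle slot at (202,230). The right half shows it fully down at (627,205), with its top just above the dividers. The gripper is clear, so I'm handing in.

```bash
python3 -c "
from plant import *
print(finish_job())"
```

```text
the job is handed in; nothing more can be done
None
```

The packer between the red cheeks measured 16.7 mm, so it is the 17 mm size; it went via the cork pad and now stands upright, fully down and centred in the middle slot, and the job is handed in (no verdict was returned).

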